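# Snug the tray shelf up to its stop by its capstan collar

### The job

Take up the last play of the tray shelf until it sits snugly up against the yellow stop bridge over its arm: put the red-sleeved bar in a socket of the brass collar, swing it counter-clockwise as far as the posts allow, pull it out, move it to another socket and go on. Feel for the stop and do not strain the shelf against it or force the bar with more than 18 N; turn the collar only with the bar, leave the bar in its socket and the other things alone.

Things in the scene. Friction and masses are not known exactly. Their poses are not given: they have to be found in the camera images.
- stand: Fixed screw-jack stand: dark steel base plate 340 x 200 x 12 mm, blue round pedestal, two slim aluminium posts, a yellow stop bridge. Origin on the collar's vertical axis at table height; z up, +x of the stand points roughly away from the robot, towards the shelf, which a 34 mm wide arm, 100 mm above the table, joins to the screw above the collar. The posts (16 mm diameter, 96 mm high) stand at x -24, y +-57 mm.
- swing_middle (a point): Point on the stand, 122 mm out from the collar's axis along the stand's -x, 70 mm above the table: the middle of the bar's swing. The bar enters the collar only from this side, between the two posts; its outward direction can swing 0.93 rad to either side of here before it meets a post (0.86 is safe). One full swing is not enough; two suffice if the bar starts each well back.
- collar: Brass capstan collar on the stand, 84 mm diameter, 40 mm high, turning about z. Origin on its axis at mid height of its sockets, 70 mm above the table. Counter-clockwise seen from above raises the shelf, 0.32 mm per rad (2 mm a turn, fine thread). Turning takes 0.12 N m plus 0.08 N m per rad/s; it stays where it is left, and meets the stop after 1.95 to 2.4 rad, depending on the start. A bar held square bears at the socket's mouth: side force is torque over about 0.04 m.
- socket_mouth (a point): Mouth of one of the collar's eight sockets, the one along the collar's own +x. The sockets are radial and level, 45 degrees apart, 16 mm square; mouths at radius 42 mm, bottoms at radius 22 mm.
- shelf_arm (a point): Point on the top of the aluminium shelf's arm (34 mm wide, 10 mm thick, leading from the screw to the 180 x 150 mm shelf with its white tray), right below stop_face. It starts 0.6 to 0.8 mm below the stop and rises as the collar turns.
- stop_face (a point): Underside of the rubber-lined yellow stop bridge that straddles the shelf's arm, fixed, 111 mm above the table. The arm may touch it but hardly press: once they touch, the collar feels a spring of about 6 N m per rad on top of its friction, so the side force on the bar climbs sharply.
- bar: Loose round steel bar, 13 mm diameter, 200 mm long, about 0.2 kg, with a red square grip sleeve 84 x 18 x 18 mm around its middle. Origin at its centre, x along the bar towards the tapered nose (taper 10 mm long, to 6.4 mm diameter). It starts lying level in the cradle, axis 40 mm above the table.
- bar_nose (a point): Tip of the bar's tapered nose, 100 mm from the bar's origin.
- cradle: Fixed white plastic cradle for the bar, base 150 x 70 x 6 mm; origin under its centre, x along the bar. Two uprights at x +-62 mm, 12 mm thick, 46 mm wide and 49.5 mm high, with 20 mm wide notches open at the top, so the bar lifts straight up; the sleeve is free between them.
- white_carton: loose white carton cube, 70 mm (leave alone); origin at its underside
- purple_box: loose flat purple box 100 x 160 x 24 mm (leave alone); origin at its underside
- orange_box: loose flat orange box 150 x 90 x 20 mm (leave alone); origin at its underside
- gold_figure_a: loose gold figure, 56 mm wide, 73 mm tall (leave alone); origin at its underside
- gold_figure_b: loose gold figure, 56 mm wide, 73 mm tall (leave alone); origin at its underside
- scraper: loose spatula-shaped scraper lying flat (leave alone); origin at its underside
- olive_box: loose flat olive-green box 60 x 140 x 16 mm (leave alone); origin at its underside
Not all that is in view belongs to the job. Of the things shaped like the bar, the steel one is meant.

How it is judged:
By the outcome, as a careful person would: the job done as asked, in the order asked, and still so for the second after the job is handed in, with the robot touching nothing.
It also fails if it takes over 58 s, if anything falls off the work surface, if the arm or the gripper's body presses on something with over 40 N, if the wrist force passes 120 N, or if a joint passes its speed limit or range.

### The arm

A 7-joint arm with a two-finger parallel gripper is mounted at the origin on the work surface. World frame = base frame: x ahead of the robot, y to its left, z up, the work surface at z = 0. Lengths are in m, angles in rad, forces in N, time in s.
With the tool pointing down it reaches from about 0.4 to 0.85 m from the base axis. Payload 6.9 kg.
Tool frame: the origin (TCP) lies midway between the tips of the shut fingers; the grasp point (between the pads) lies 19 mm behind it; z points along the fingers, y is the direction in which the jaws open and shut (so a half turn about z gives the same grasp; the last joint's range is limited). The gripper opens to 85 mm and grips with 20 to 120 N. Pads are 22 mm wide; open, the fingers measure 114 mm over their backs; the gripper's body (76 mm by 85 mm) begins 54 mm behind the grasp point. The pads swing forward as they close: fully open they stand 13 mm farther back than shut.
Start: joints at [1.375, 0.507, -0.238, 1.5, 0.126, 1.149, -0.155], TCP at [0.185, -0.597, 0.231] pointing down, gripper open.
Joint ranges: [-3.08, 3.08], [-0.24, 2.05], [-1.43, 1.35], [0, 2.5], [-1.52, 4.66], [0.17, 1.96], [-2.89, 2.89]. Speed limits (rad/s): [2.39, 2.39, 3.14, 3.14, 3.14, 3.14, 3.14].

### API

Orientations are given as a unit quaternion [w, x, y, z].
In Python, from station import manip gives the robot as it stands.
- The arm moves only by the shell command python3 -m pendant 'ROWS' [FORCE]. ROWS is JSON, a list of rows, each a list of 3 entries, a list of its own where there are three numbers: the shift along the world's x, y, z in m, then the turn, a rotation vector about the world's x, y, z in degrees, then the opening, from 0 (shut) to 1 (fully open). A call has 1 to 20 rows; each row is the pose to reach, as a shift and turn from the pose commanded when the call began; what a row does not reach only later rows make up. A row lasts 1/8 s, in which the tool goes at most 62.5 mm and 10.7 degrees, less where a joint would pass 70% of its speed; a pose out of reach is approached as far as the arm can. A call with a gripper value outside its range is refused whole. The fingers move at their own pace and stop on an object; FORCE is the grip in N (left out, the last holds). Time passes only in rows, so rows that repeat a pose let the fingers close. It gives the time, the measured TCP pose, the force and the opening at its end, in the units of the state.
- manip.get_obs(): the state, without advancing time (a new reading comes with each control period).
- manip.get_image(name): name is "scene" or "top" or "wrist"; returns a dict with "frame" (384x512x3 uint8, red, green, blue), "fx", "fy", "cx", "cy" (pixels), "R" (3x3) and "t" (3): a world point X has camera coordinates R X + t. Camera axes: x right, y down, z forward; pixel columns grow to the right and rows downward; lengths in m; the calibration is good to about 2 mm. A picture is of the moment at which its call begins. There is no depth.
- manip.finish_job(): hands the job in, once; it reports no verdict.
The state is a dict: "clock": time; "q": joint angles; "joint_vel": joint speeds; "joint_torque": joint torques, N m; "position": TCP position; "orientation": TCP orientation; "wrist_force": force on the tool from outside, world axes, zero at the start; "wrist_torque": the same for the moment, N m; "finger_gap": opening from 0.0 (shut) to 1.0 (fully open).
Only numpy, scipy, OpenCV 4.12 (cv2) and the standard library are available. Lean on these libraries where they do the work, as an engineer would, in place of code of your own. Each camera call takes 0.05 s, during which the arm holds its last target. There are 200 camera calls.

## Working session

There is one attempt and no reset: what is moved stays moved. The work goes in short steps, Python scripts to look and compute and a shell command to move; the robot and the scene stay as the last step left them, time stands still between calls to the robot, and variables do not carry over. Pictures are saved under pics/ and viewed, and the job is handed in when it is done.

```bash
mkdir -p pics; ls; python3 - <<'E'
from station import manip
import cv2
for n in("scene","top","wrist"):
    im=manip.get_image(n); cv2.imwrite(f"pics/{n}0.png",im["frame"][:,:,::-1])
    print(n,im["fx"],im["cx"],im["cy"],im["R"],im["t"])
print(manip.get_obs())
E
```

```text
pics
scene 481.1579118472851 257.63694670129837 196.14377298712043 [[-0.49933421  0.86629473 -0.0140996 ]
 [ 0.7084232   0.39885969 -0.58227787]
 [-0.49880049 -0.30073974 -0.81286757]] [ 0.27609993 -0.24147297  2.02099002]
top 386.25712441650603 262.5431469178332 192.71180501318727 [[ 0.02345632 -0.9995093  -0.02075968]
 [-0.99361717 -0.02101613 -0.11082977]
 [ 0.1103391   0.02322683 -0.99362256]] [-0.05389231  0.44632309  1.13654886]
wrist 290.19282459814696 255.40663943881955 189.41583350200642 [[ 0.29571613 -0.95527534 -0.00100138]
 [-0.90376831 -0.28011081  0.32363679]
 [-0.30944274 -0.09479961 -0.94618086]] [-0.62449557 -0.03988881  0.38200179]
{'clock': 0.15, 'q': array([ 1.37549386,  0.50812882, -0.23756043,  1.5008614 ,  0.12569713,
        1.14889195, -0.1548294 ]), 'joint_vel': array([-2.36200454e-04, -3.07014757e-03, -6.77974456e-04, -4.00285278e-03,
       -8.09523717e-05,  1.05960586e-03, -2.83095566e-04]), 'joint_torque': array([-2.99485073e-03, -6.21011138e+01, -2.18930081e+00, -2.49838114e+01,
        1.27412254e-02,  9.12665273e-03,  3.34268907e-05]), 'position': array([ 0.18502188, -0.59661121,  0.23065438]), 'orientation': array([-6.43502442e-04,  9.88711818e-01,  1.49828288e-01, -1.01044798e-04]), 'wrist_force': array([-0.16892313, -0.36915669, -0.33781291]), 'wrist_torque': array([ 0.00587775,  0.01315936, -0.03155245]), 'finger_gap': 1.0013311072037325}
```

View pics/scene0.png

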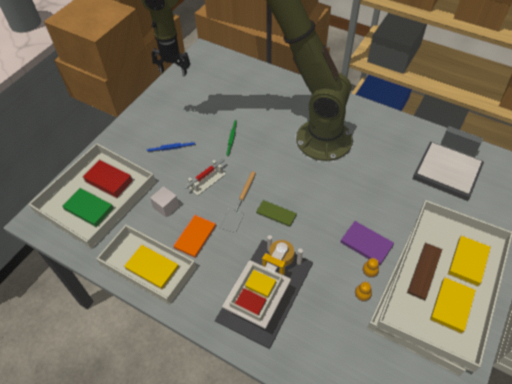

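View pics/top0.png

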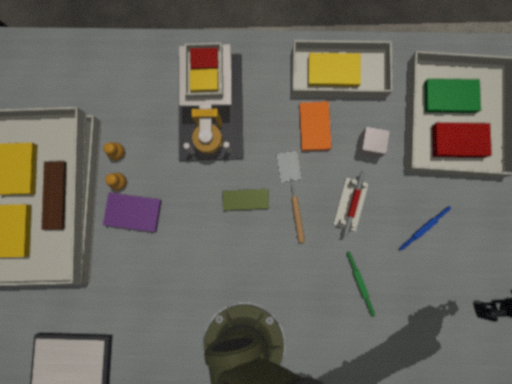

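The bar-shaped things in the top view are the red-sleeved one in the white cradle at (353,203), a blue one at (425,228) and a green one at (361,283). The one in the cradle fits, since it has a red sleeve and steel ends. I'll confirm that in enlarged crops.

```bash
python3 - <<'E'
import cv2,numpy as np
def c(n,x,y,w,h,s,o):
    im=cv2.imread(f"pics/{n}0.png")[y:y+h,x:x+w]; cv2.imwrite(f"pics/{o}.png",cv2.resize(im,None,fx=s,fy=s,interpolation=cv2.INTER_CUBIC))
c("top",320,160,80,90,6,"ct_bar"); c("top",165,90,90,75,8,"ct_st")
c("scene",180,150,60,50,10,"cs_bar"); c("scene",225,230,90,75,8,"cs_st")
a=[cv2.imread(f"pics/{n}.png") for n in("ct_bar","cs_bar")]
a=[cv2.copyMakeBorder(i,0,600-i.shape[0],0,0,0) for i in a]
E
```

```text
(no output)
```

View pics/ct_bar.png

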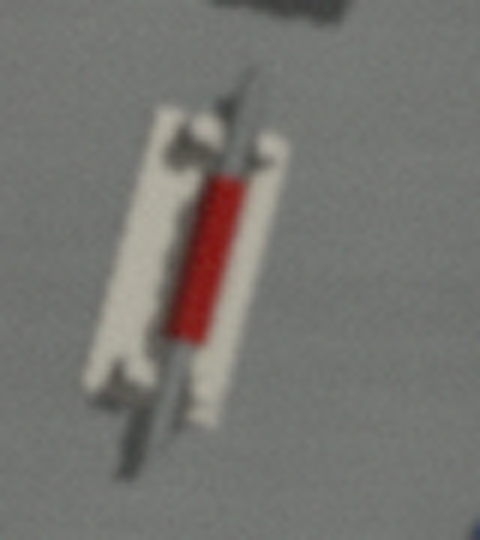

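View pics/cs_bar.png

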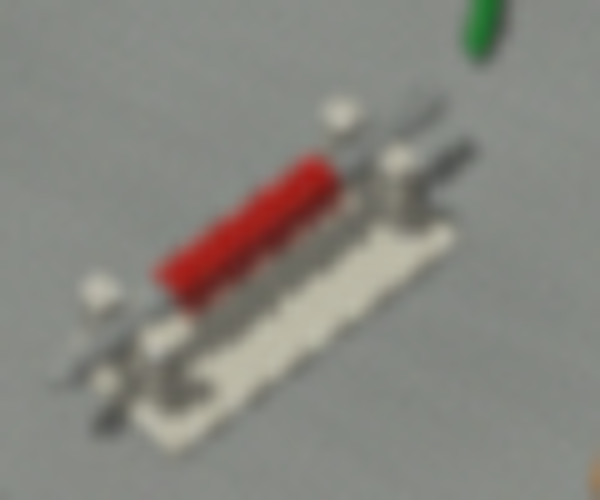

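View pics/ct_st.png

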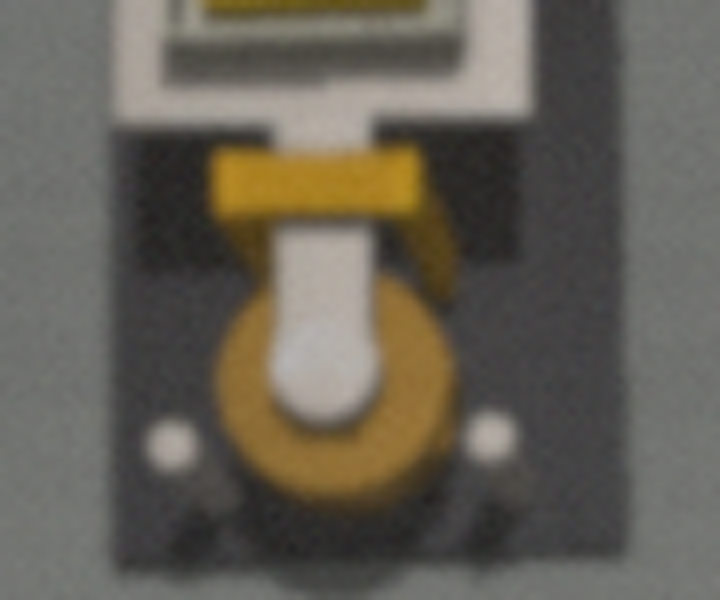

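View pics/cs_st.png

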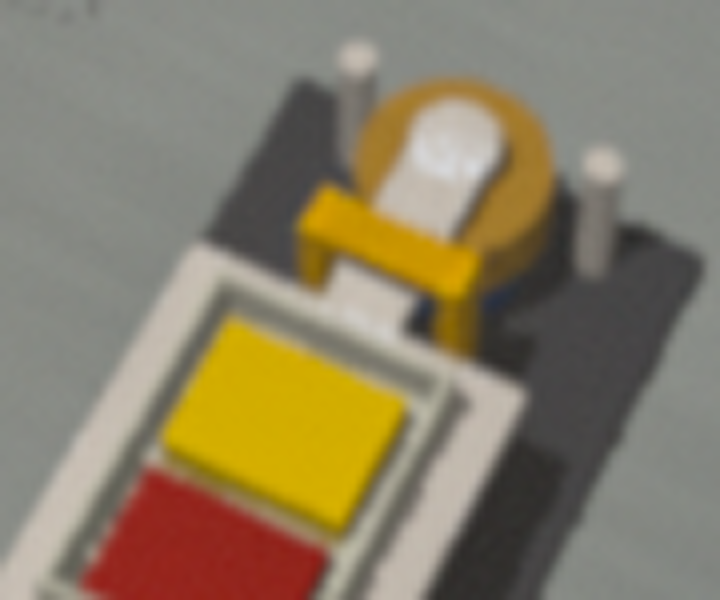

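The crops confirm the choice. The red-sleeved steel bar lies in the white cradle, with its sleeve centre at top (354.5,203.3) and scene (205,173). The narrower end, probably the nose, is at top (362,171), facing away from the robot. The post tops are at top (186.5,145.7) and (226.2,144.5).

```bash
cat > h.py <<'E'
import numpy as np,cv2
from station import manip
def ray(im,p):
    d=np.array([(p[0]-im["cx"])/im["fx"],(p[1]-im["cy"])/im["fy"],1]); R=np.array(im["R"]); 
    return -R.T@im["t"], R.T@(d/np.linalg.norm(d))
def tri(obs):
    A=np.zeros((3,3));b=np.zeros(3);L=[ray(*o) for o in obs]
    for c,d in L: M=np.eye(3)-np.outer(d,d);A+=M;b+=M@c
    X=np.linalg.solve(A,b); return X,max(np.linalg.norm((np.eye(3)-np.outer(d,d))@(X-c)) for c,d in L)
def atz(im,p,z): c,d=ray(im,p); return c+d*(z-c[2])/d[2]
def proj(im,X):
    x=np.array(im["R"])@np.array(X)+im["t"]; return np.array([im["fx"]*x[0]/x[2]+im["cx"],im["fy"]*x[1]/x[2]+im["cy"]])
def shot(n,o,crop=None,s=1):
    im=manip.get_image(n); f=im["frame"][:,:,::-1]
    if crop: x,y,w,h=crop; f=f[y:y+h,x:x+w]
    cv2.imwrite(f"pics/{o}.png",cv2.resize(f,None,fx=s,fy=s,interpolation=cv2.INTER_CUBIC)); return im
def save(im,f):
    import pickle; pickle.dump(im,open(f,"wb"))
E
python3 - <<'E'
from h import *
T=manip.get_image("top");S=manip.get_image("scene")
save(T,"T.p");save(S,"S.p")
L=tri([(T,(186.5,145.7)),(S,(300.2,250.4))]);R=tri([(T,(226.2,144.5)),(S,(269.6,237.2))])
print("posts",L,R)
l,r=L[0],R[0]; y=(l-r)[:2];print(np.linalg.norm(y)); y/=np.linalg.norm(y); x=np.array([y[1],-y[0]]); print("axis",(l+r)[:2]/2+.024*x, "yaw",np.degrees(np.arctan2(x[1],x[0])))
print("sleeve",tri([(T,(354.5,203.3)),(S,(205.2,173))]))
print("sleeve ends z.049",atz(T,(358,190),.049),atz(T,(351,216.6),.049))
print("hub",tri([(T,(205.6,136.7)),(S,(282.3,248))]))
E
```

```text
posts (array([0.57184124, 0.1768472 , 0.090594  ]), np.float64(0.00015879252756678685)) (array([0.57744317, 0.06254917, 0.0902429 ]), np.float64(0.00011870714111934027))
0.11443522925279115
axis [0.59861343 0.12087306] yaw 2.805914081895571
sleeve (array([ 0.4196221 , -0.31450827,  0.03610864]), np.float64(0.0018785592843145718))
sleeve ends z.049 [ 0.45856449 -0.32380421  0.049     ] [ 0.38025467 -0.30326585  0.049     ]
hub (array([0.59723387, 0.12179794, 0.0979313 ]), np.float64(0.00035049785002439084))
```

Height checks agree to within a few mm: posts about 91 mm against 96, spaced 114.4 mm against 114, and the bar at about 36–40 mm. Next I'll move above the bar for a wrist view, with tool x pointing along the bar's tail so the wrist camera looks towards the nose.

```bash
python3 -m pendant '[[[0.05,0.06,0],[0,0,21],1],[[0.1,0.12,0],[0,0,42],1],[[0.15,0.18,0],[0,0,63],1],[[0.2,0.24,0],[0,0,84],1],[[0.2345,0.283,0],[0,0,105],1],[[0.2345,0.283,0],[0,0,126],1],[[0.2345,0.283,0],[0,0,148],1],[[0.2345,0.283,0],[0,0,148],1],[[0.2345,0.283,0],[0,0,148],1],[[0.2345,0.283,0],[0,0,148],1],[[0.2345,0.283,0],[0,0,148],1],[[0.2345,0.283,0],[0,0,148],1],[[0.2345,0.283,0],[0,0,148],1],[[0.2345,0.283,0],[0,0,148],1],[[0.2345,0.283,0],[0,0,148],1]]'
python3 - <<'E'
from h import *
im=shot("wrist","w1",None,1.5);save(im,"w1.p");o=manip.get_obs();print(o["position"],o["orientation"],o["q"],o["clock"])
E
```

```text
clock: 2.12
position: [0.4195, -0.3141, 0.2311]
orientation: [-0.0, 0.129, 0.992, 0.0]
wrist_force: [0.4, -0.6, -0.0]
finger_gap: 0.998
[ 0.41949602 -0.31406499  0.23112218] [-8.15383769e-05  1.30249625e-01  9.91481212e-01  1.85541022e-04] [ 1.24445141  0.47980116 -0.98426998  1.75860458  0.43623796  1.14123755
  1.43428447] 2.175
```

View pics/w1.png

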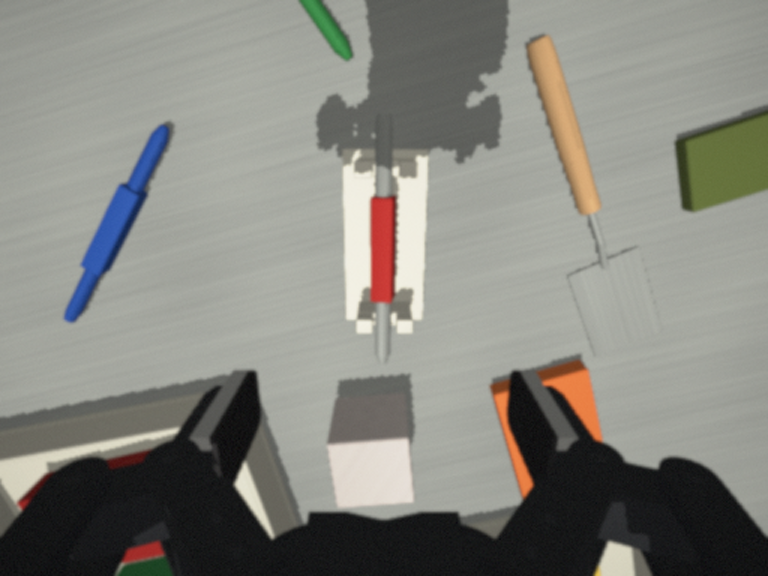

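The wrist view shows the tapered nose at the bottom (382,360), facing away from the robot. The tail is at (384,117) and the sleeve runs from (383,198) to (382,301). The carton lies clear beyond the nose.

```bash
python3 - <<'E'
from h import *
import pickle
w=pickle.load(open("w1.p","rb"));T=pickle.load(open("T.p","rb"));S=pickle.load(open("S.p","rb"))
p=lambda x,y:(x/1.5-.17,y/1.5-.17)
a=atz(w,p(384.5,117),.040);b=atz(w,p(382.3,361),.040);s=atz(w,p(383,198),.049);e=atz(w,p(382,301.5),.049)
print(a,b,np.linalg.norm(a-b),(a+b)/2,np.degrees(np.arctan2(*(b-a)[1::-1])));print(s,e,(s+e)/2,np.linalg.norm(s-e))
print("tri sleeve top",tri([(w,p(382.5,249)),(T,(354.3,203))]),tri([(w,p(382.5,249)),(S,(204.6,172.4))]),tri([(w,p(382.3,361)),(T,(361.8,171.0))]))
E
```

```text
[ 0.32906509 -0.28827487  0.04      ] [ 0.51887193 -0.34048611  0.04      ] 0.19685692369741453 [ 0.42396851 -0.31438049  0.04      ] -15.380280962030563
[ 0.38319514 -0.30377486  0.049     ] [ 0.4622496  -0.32562498  0.049     ] [ 0.42272237 -0.31469992  0.049     ] 0.08201850814991254
tri sleeve top (array([ 0.42073971, -0.31385525,  0.04666238]), np.float64(0.00057526715788383)) (array([ 0.42182515, -0.31385199,  0.04221995]), np.float64(0.0008180557751963904)) (array([ 0.5166925 , -0.33835017,  0.04285369]), np.float64(0.001770194873718787))
```

```bash
python3 -m pendant '[[[0.0025,0,-0.06],[0,0,0],1],[[0.0025,0,-0.12],[0,0,0],1],[[0.0025,0,-0.17],[0,0,0],1],[[0.0025,0,-0.2],[0,0,0],1],[[0.0025,0,-0.21],[0,0,0],1],[[0.0025,0,-0.21],[0,0,0],1],[[0.0025,0,-0.21],[0,0,0],0],[[0.0025,0,-0.21],[0,0,0],0],[[0.0025,0,-0.21],[0,0,0],0],[[0.0025,0,-0.21],[0,0,0],0],[[0.0025,0,-0.21],[0,0,0],0],[[0.0025,0,-0.21],[0,0,0],0]]' 70
```

```text
clock: 3.68
position: [0.4222, -0.3142, 0.0217]
orientation: [0.0, 0.129, 0.992, -0.0]
wrist_force: [-1.0, 0.3, 6.1]
finger_gap: 0.197
```

```bash
python3 -m pendant '[[[0,0,0.03],[0,0,0],0],[[0,0,0.08],[0,0,0],0],[[0,0,0.13],[0,0,0],0],[[0,0.05,0.18],[0,0,6],0],[[0,0.1,0.18],[0,0,12],0],[[-0.005,0.155,0.18],[0,0,18],0],[[-0.01,0.21,0.18],[0,0,18],0],[[-0.01,0.265,0.18],[0,0,18],0],[[-0.013,0.32,0.18],[0,0,18],0],[[-0.013,0.375,0.18],[0,0,18],0],[[-0.013,0.43,0.18],[0,0,18],0],[[-0.013,0.48,0.18],[0,0,18],0],[[-0.013,0.514,0.18],[0,0,18],0],[[-0.013,0.514,0.18],[0,0,18],0],[[-0.013,0.514,0.18],[0,0,18],0]]'
python3 - <<'E'
from h import *
im=shot("wrist","w2",None,1.5);save(im,"w2.p");o=manip.get_obs();print(o["q"],o["wrist_force"])
ax=np.array([.5985,.1209])
for z in(.07,.09): print(proj(im,[*ax,z])*1.5)
E
```

```text
clock: 5.55
position: [0.4087, 0.1991, 0.2008]
orientation: [-0.001, -0.028, 1.0, -0.001]
wrist_force: [0.7, -0.4, -2.8]
finger_gap: 0.194
[ 0.24319668  0.41932821 -1.05481843  1.96620049  0.43319154  1.00539575
  0.61073174] [ 0.36330765 -0.24784196 -3.76118657]
[271.26546551 490.04736285]
[264.73308559 510.58848043]
```

View pics/w2.png

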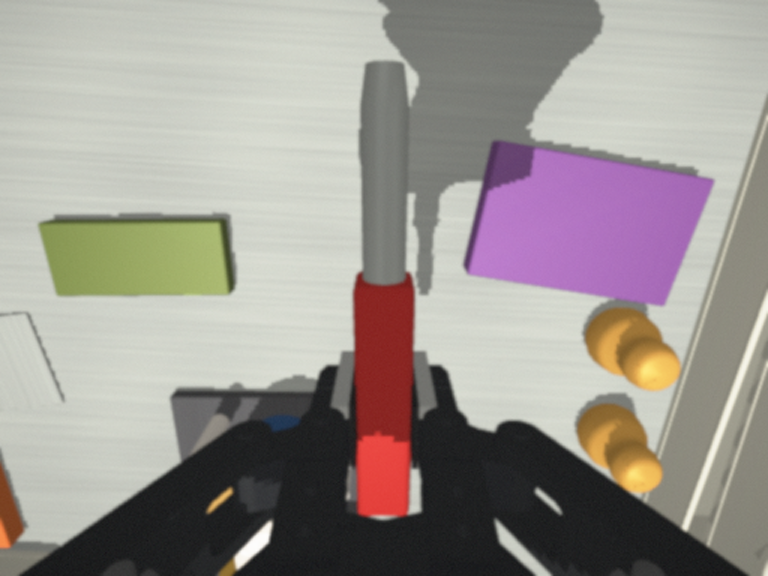

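The gripper hides the collar from here: it would be near (270,490), behind the fingers. I'll tilt the tool so the camera looks further ahead.

```bash
python3 -m pendant '[[[0,0.01,0],[0,-9,0],0],[[0,0.02,0],[0,-18,0],0],[[0,0.02,0],[0,-27,0],0],[[0,0.02,0],[0,-35,0],0],[[0,0.02,0],[0,-35,0],0]]'
python3 - <<'E'
from h import *
im=shot("wrist","w3",None,1.5);save(im,"w3.p");o=manip.get_obs();print(o["q"],o["wrist_force"])
E
```

```text
clock: 6.22
position: [0.4088, 0.2185, 0.2013]
orientation: [0.302, -0.027, 0.953, -0.009]
wrist_force: [0.1, 0.3, -2.7]
finger_gap: 0.199
[-0.2304352   0.20166442 -0.80957477  2.407389    1.30437895  0.68090353
 -0.4796272 ] [-2.38189483  0.02436424 -3.71540603]
```

View pics/w3.png

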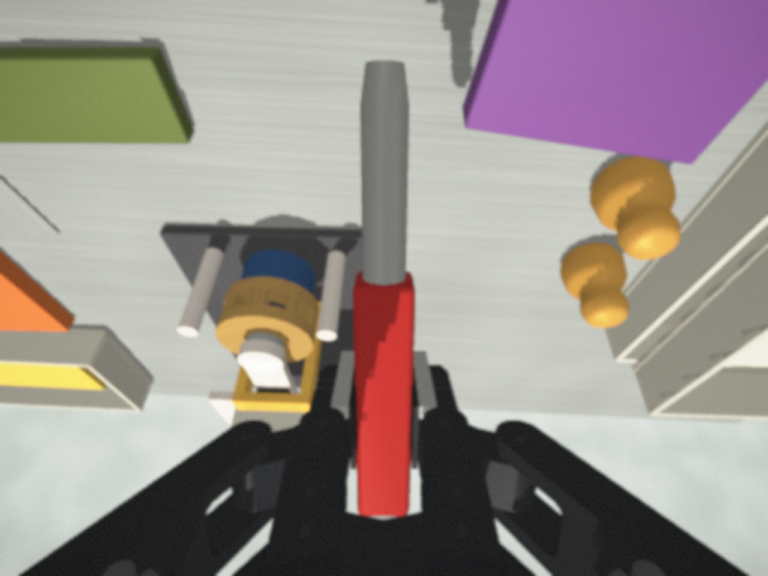

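```bash
python3 - <<'E'
import pickle,cv2
f=pickle.load(open("w3.p","rb"))["frame"][140:250,110:250,::-1]
cv2.imwrite("pics/w3c.png",cv2.resize(f,None,fx=5.4,fy=5.4,interpolation=cv2.INTER_CUBIC))
E
```

```text
(no output)
```

View pics/w3c.png

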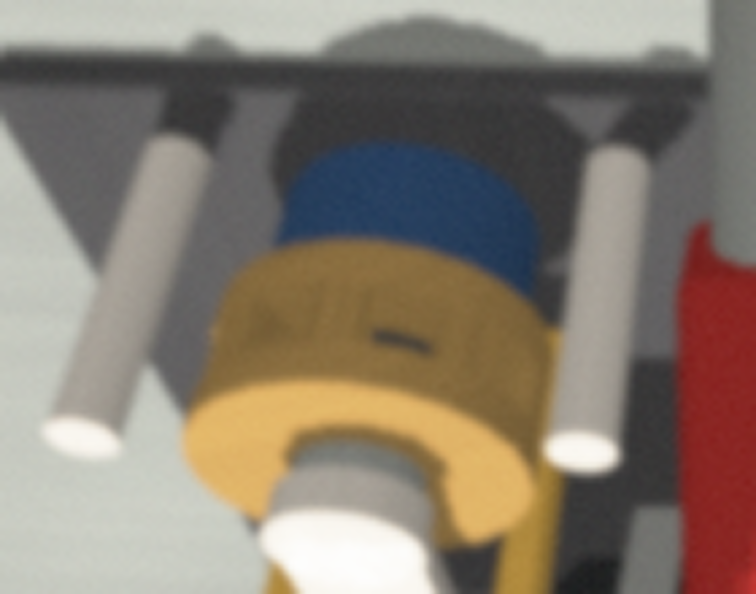

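The enlarged crop shows the posts, the collar and its sockets. One socket has a dark slit at (403,342), and there are others near (268,322) and (505,320). I'll overlay the stand model to fit the pose and the socket phase.

```bash
cat > ov.py <<'E'
from h import *
import pickle
def overlay(w,ax,yaw,ph,crop,s,out,dz=0):
    x,y,ww,hh=crop; f=cv2.resize(w["frame"][y:y+hh,x:x+ww,::-1],None,fx=s,fy=s,interpolation=cv2.INTER_CUBIC)
    P=lambda X:tuple(int(v) for v in ((proj(w,X)-[x,y]+.5)*s))
    def pl(Xs,c): cv2.polylines(f,[np.array([P(X) for X in Xs])],True,c,1)
    c=lambda r,z:[[ax[0]+r*np.cos(t),ax[1]+r*np.sin(t),z+dz] for t in np.linspace(0,6.28,60)]
    pl(c(.042,.09),(0,255,0));pl(c(.042,.05),(0,255,0))
    cy,sy=np.cos(yaw),np.sin(yaw)
    for k in(1,-1):
        p=ax+[-.024*cy-k*.057*sy,-.024*sy+k*.057*cy]
        pl([[p[0]+.008*np.cos(t),p[1]+.008*np.sin(t),.096+dz] for t in np.linspace(0,6.28,30)],(255,255,0)); 
    for k in range(8):
        t=ph+k*np.pi/4
        if np.cos(t-np.pi-yaw)<.3: continue
        e=np.array([np.cos(t),np.sin(t)]);n=np.array([-e[1],e[0]])
        pl([[*(ax+e*np.sqrt(.042**2-.008**2)+n*u),.07+v+dz] for u,v in((-.008,-.008),(.008,-.008),(.008,.008),(-.008,.008))],(0,0,255))
    cv2.imwrite(out,f)
E
python3 - <<'E'
from ov import *
w=pickle.load(open("w3.p","rb"))
ax=np.array([.5985,.1209]);yaw=np.radians(2.8)
# angle of dark slit (403,342)->px
for q in((403,315),(268,322),(505,318)):
    p=np.array(q)/5.4-.5+[110,140]; c,d=ray(w,p); o=c[:2]-ax
    a,b,cc=d[:2]@d[:2],o@d[:2],o@o-.0415**2; t=(-b-np.sqrt(b*b-a*cc))/a; X=c+t*d; print(X,np.degrees(np.arctan2(*(X[:2]-ax)[::-1]))%360)
    if q[0]==403: ph=np.arctan2(*(X[:2]-ax)[::-1])
overlay(w,ax,yaw,ph,(110,140,140,110),5.4,"pics/ov1.png")
E
```

```text
[0.55895473 0.13348656 0.07253527] 162.34464510358546
[0.56106184 0.10299373 0.07498273] 205.56128747860407
[0.57319261 0.15379051 0.06239934] 127.57625272143694
```

View pics/ov1.png

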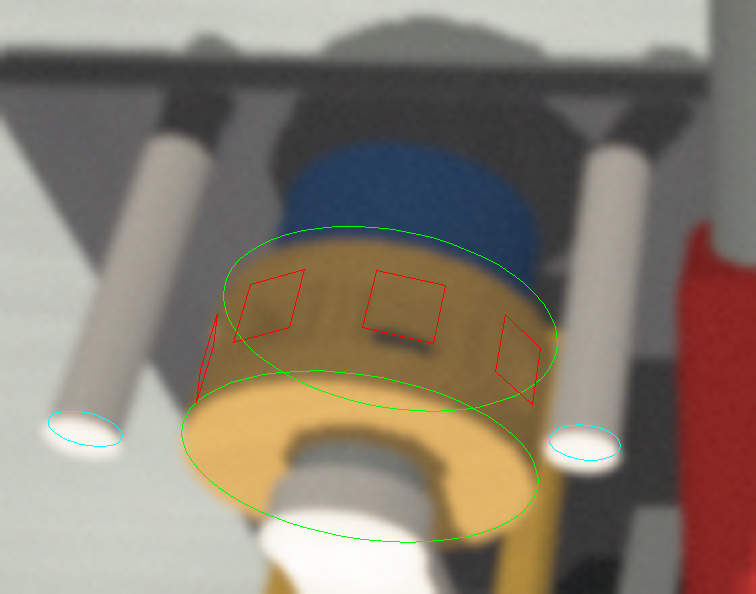

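```bash
python3 - <<'E'
from ov import *
w=pickle.load(open("w3.p","rb"))
f=w["frame"].astype(float)[175:222,140:220].mean(2); f=cv2.GaussianBlur(f,(0,0),.6)
f=np.clip((f-40)/(150-40),0,1)**.8*255
g=cv2.resize(f.astype(np.uint8),None,fx=9,fy=9,interpolation=cv2.INTER_CUBIC);cv2.imwrite("pics/w3e.png",g)
E
```

```text
(no output)
```

View pics/w3e.png

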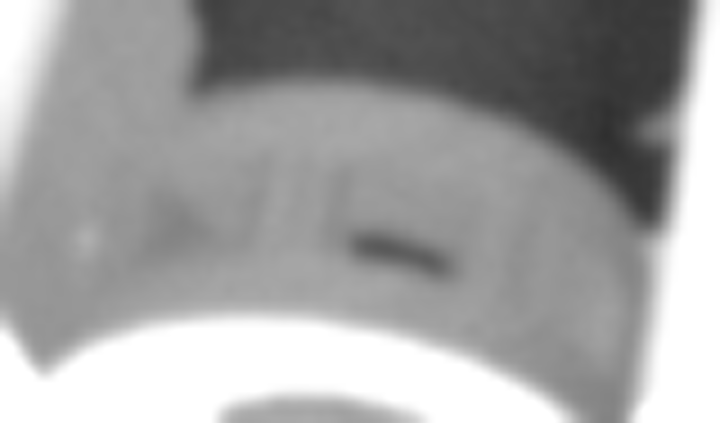

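```bash
python3 - <<'E'
from ov import *
from scipy.spatial.transform import Rotation as R
w=pickle.load(open("w3.p","rb"));w2=pickle.load(open("w2.p","rb"))
for dx,dz in((0,0),(.0015,0),(0,.0015)):
  ax=np.array([.5985+dx,.1209])
  for q in((405,215),(207,205),(345,205),(467,235),(265,205)):
    p=np.array(q)/9-.5+[140,175]; c,d=ray(w,p); o=c[:2]-ax
    a,b,cc=d[:2]@d[:2],o@d[:2],o@o-.0415**2; t=(-b-np.sqrt(b*b-a*cc))/a; X=c+t*d; print(q,X[2].round(4),(np.degrees(np.arctan2(*(X[:2]-ax)[::-1]))%360).round(1),end=' | ')
  print()
X=atz(w2,(385/1.5-.2,64/1.5-.2),.2008+.019); yaw=np.radians(183.2); e=np.array([np.cos(yaw),np.sin(yaw)])
print("tail along/lat",(X[:2]-[.4087,.1991])@e,(X[:2]-[.4087,.1991])@[-e[1],e[0]])
o=manip.get_obs()
q=o["orientation"];A=R.from_quat([*q[1:],q[0]])
for th in(162,):
  t=np.radians(th); tgt=R.from_matrix(np.array([[np.cos(t),np.sin(t),0],[np.sin(t),-np.cos(t),0],[0,0,-1]]))
  print("turn",(tgt*A.inv()).as_rotvec(degrees=True))
  for r in (.165,.122): print("tgt",.5995+r*np.cos(t),.1209+r*np.sin(t))
E
```

```text
(405, 215) 0.0732 161.6 | (207, 205) 0.0731 199.5 | (345, 205) 0.0733 172.7 | (467, 235) 0.0735 149.4 | (265, 205) 0.074 187.5 | 
(405, 215) 0.0723 162.1 | (207, 205) 0.072 200.4 | (345, 205) 0.0723 173.3 | (467, 235) 0.0727 149.9 | (265, 205) 0.0729 188.2 | 
(405, 215) 0.0732 161.6 | (207, 205) 0.0731 199.5 | (345, 205) 0.0733 172.7 | (467, 235) 0.0735 149.4 | (265, 205) 0.074 187.5 | 
tail along/lat 0.0985936481737136 -0.000734659654709342
turn [  6.48930725  34.82059029 -20.56978601]
tgt 0.44257567481129967 0.17188780407186632
tgt 0.4834711050119913 0.1586000733137436
```

```bash
python3 -m pendant '[[[0.05,-0.01,-0.01],[0,0,0],0],[[0.1,-0.02,-0.03],[0,0,0],0],[[0.11,-0.02,-0.03],[0,0,0],0],[[0.11,-0.02,-0.03],[0,0,0],0]]'
python3 - <<'E'
from ov import *
im=shot("wrist","w4",None,1.5);save(im,"w4.p")
p=proj(im,[.5575,.128,.07]);print(p)
x,y=int(p[0])-65,int(p[1])-45
print(x,y)
overlay(im,np.array([.5995,.1209]),np.radians(2.8),np.radians(162),(x,y,130,95),6,"pics/ov2.png")
f=im["frame"][y:y+95,x:x+130].mean(2); f=np.clip((f-30)/120,0,1)*255
cv2.imwrite("pics/w4e.png",cv2.resize(f.astype(np.uint8),None,fx=6,fy=6,interpolation=cv2.INTER_CUBIC))
E
```

```text
clock: 6.78
position: [0.5196, 0.1986, 0.1708]
orientation: [0.3, -0.025, 0.954, -0.009]
wrist_force: [-1.2, 0.6, -2.5]
finger_gap: 0.2
[175.06653543 152.74055932]
110 107
```

View pics/ov2.png

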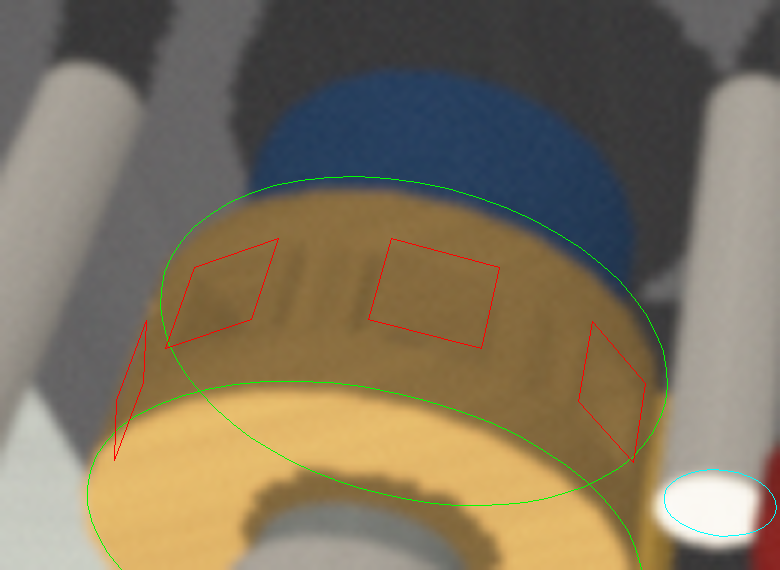

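View pics/w4e.png

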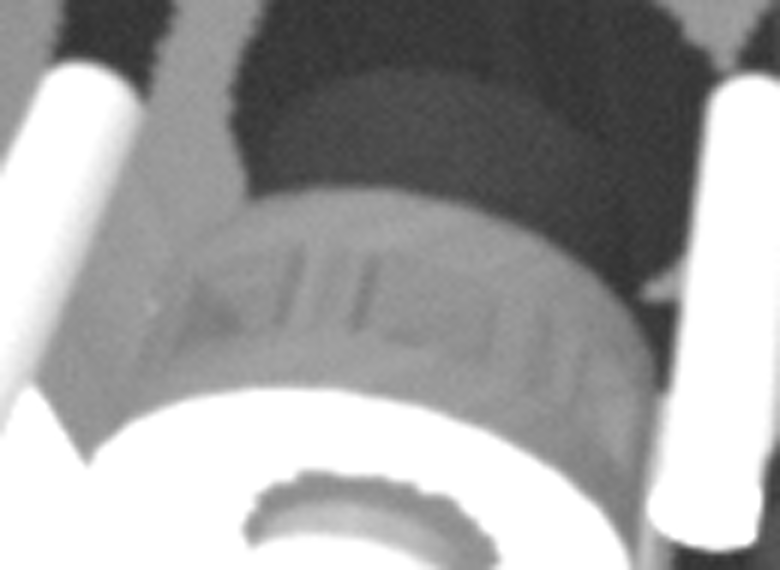

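The close view shows the socket mouth between about x=355 and 490 in the crop, which puts its outward azimuth at about 163° (20° clockwise of mid-swing). Swinging to 232° leaves sockets at 187° and 142°. The 142° one is reachable for the second swing. I'll level the bar at the pre-insert pose.

```bash
python3 -m pendant '[[[-0.03,-0.01,0],[1.5,8.7,-4.9],0],[[-0.06,-0.02,0],[3.1,17.5,-9.8],0],[[-0.0784,-0.0294,-0.01],[4.7,26.2,-14.7],0],[[-0.0784,-0.0294,-0.03],[6.2,34.9,-19.6],0],[[-0.0784,-0.0294,-0.05],[6.2,34.9,-19.6],0],[[-0.0784,-0.0294,-0.09],[6.2,34.9,-19.6],0],[[-0.0784,-0.0294,-0.119],[6.2,34.9,-19.6],0],[[-0.0784,-0.0294,-0.119],[6.2,34.9,-19.6],0],[[-0.0784,-0.0294,-0.119],[6.2,34.9,-19.6],0]]'
cat > st.py <<'E'
from h import *
from scipy.spatial.transform import Rotation as R
o=manip.get_obs();q=o["orientation"];A=R.from_quat([*q[1:],q[0]]).as_matrix()
AX=np.array([.599,.121]);d=o["position"][:2]-AX
yaw=np.degrees(np.arctan2(A[1,0],A[0,0]))%360;e=A[:2,0]
print("pos",o["position"].round(4),"toolyaw",yaw.round(2),"x-axis z",A[2,0].round(4),"z-axis",A[:,2].round(3),"az",(np.degrees(np.arctan2(d[1],d[0]))%360).round(2),"r",np.hypot(*d).round(4))
F=o["wrist_force"];n=np.array([-e[1],e[0]]);print("t",o["clock"],"F out/lat/z",(F[:2]@e).round(2),(F[:2]@n).round(2),F[2].round(2),"T",o["wrist_torque"].round(3),"q",o["q"].round(2),"gap",round(o["finger_gap"],3))
E
python3 - <<'E'
import st
from h import *
from ov import overlay
for n,c,s in(("top",(160,90,90,100),6),("scene",(215,205,110,90),7)):
    im=manip.get_image(n);save(im,n+"5.p");overlay(im,np.array([.599,.121]),np.radians(2.8),np.radians(163),c,s,f"pics/{n}5.png",-.003)
E
```

```text
clock: 7.95
position: [0.4408, 0.1714, 0.0537]
orientation: [-0.002, 0.147, 0.989, 0.001]
wrist_force: [-0.1, -0.3, -1.9]
finger_gap: 0.194
pos [0.4408 0.1714 0.0537] toolyaw 163.07 x-axis z 0.0035 z-axis [-0.003  0.002 -1.   ] az 162.31 r 0.166
t 7.95 F out/lat/z 0.03 0.36 -1.87 T [ 0.032 -0.002 -0.003] q [ 0.06  0.6  -0.72  2.11  0.65  0.67  0.17] gap 0.194
```

View pics/top5.png

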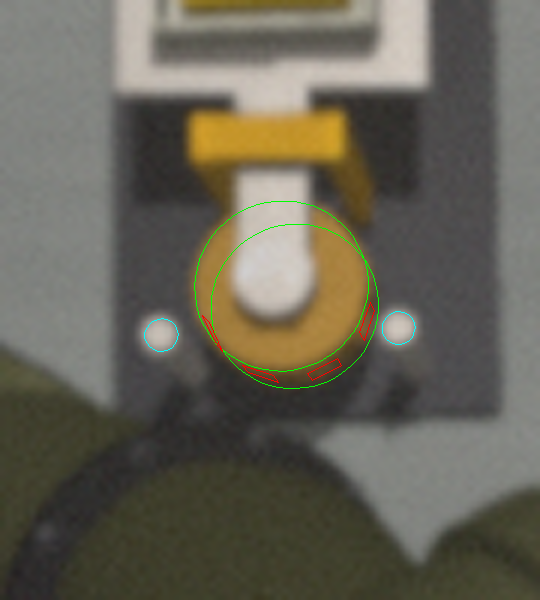

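View pics/scene5.png

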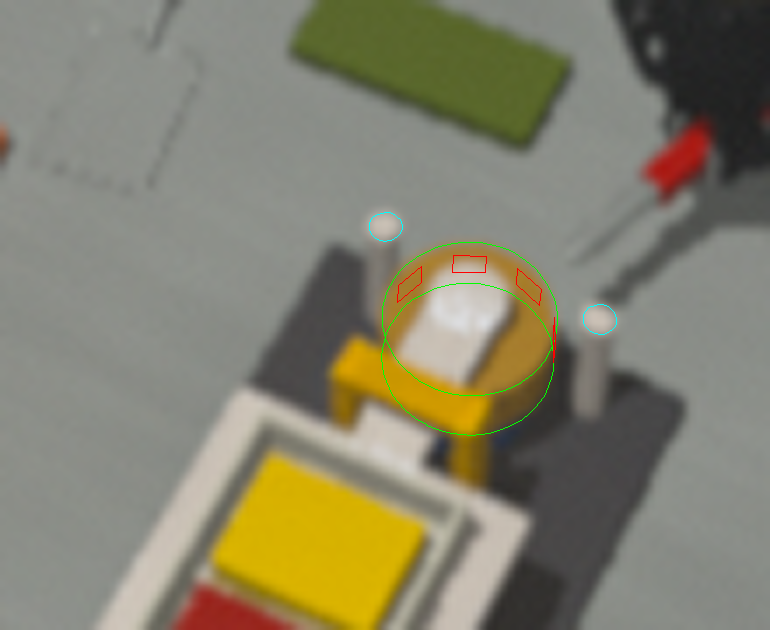

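The overlay matches the posts within a pixel in both views. The nose is in front of the collar at scene-crop (573,262). I'll let it settle and check.

```bash
python3 -m pendant '[[[0,0,0],[0,0,0],0],[[0,0,0],[0,0,0],0]]'; python3 - <<'E'
import st,pickle
from h import *
S=pickle.load(open("scene5.p","rb"))
print("nose",atz(S,(296.4,241.9),.067)[:2]-[.599,.121])
X=atz(S,(296.4,241.9),.067)[:2]-[.599,.121];print(np.hypot(*X),np.degrees(np.arctan2(X[1],X[0])))
E
```

```text
clock: 8.3
position: [0.4411, 0.1707, 0.0528]
orientation: [-0.002, 0.148, 0.989, 0.0]
wrist_force: [0.2, 0.0, -1.5]
finger_gap: 0.201
pos [0.4411 0.1707 0.0528] toolyaw 162.99 x-axis z 0.0038 z-axis [-0.004  0.001 -1.   ] az 162.54 r 0.1656
t 8.3 F out/lat/z -0.22 -0.09 -1.51 T [-0.014  0.032 -0.003] q [ 0.06  0.6  -0.72  2.11  0.65  0.67  0.17] gap 0.201
nose [-0.06274048  0.02441531]
0.06732365808095049 158.73661734734185
```

```bash
python3 -m pendant '[[[0.009,-0.004,-0.001],[0,0,0],0],[[0.018,-0.007,-0.001],[0,0,0],0],[[0.0235,-0.0085,-0.001],[0,0,0],0],[[0.028,-0.0098,-0.001],[0,0,0],0],[[0.028,-0.0098,-0.001],[0,0,0],0]]'; python3 - <<'E'
import st
from h import *
im=shot("scene","sc6",(235,210,90,75),8)
E
```

```text
clock: 8.93
position: [0.469, 0.1608, 0.0512]
orientation: [-0.002, 0.148, 0.989, 0.0]
wrist_force: [-0.7, -0.3, -2.1]
finger_gap: 0.2
pos [0.469  0.1608 0.0512] toolyaw 162.97 x-axis z 0.0048 z-axis [-0.005  0.001 -1.   ] az 162.99 r 0.1359
t 8.925 F out/lat/z 0.63 0.48 -2.06 T [-0.02  -0.015  0.017] q [ 0.1   0.63 -0.72  2.05  0.65  0.7   0.23] gap 0.2
```

View pics/sc6.png

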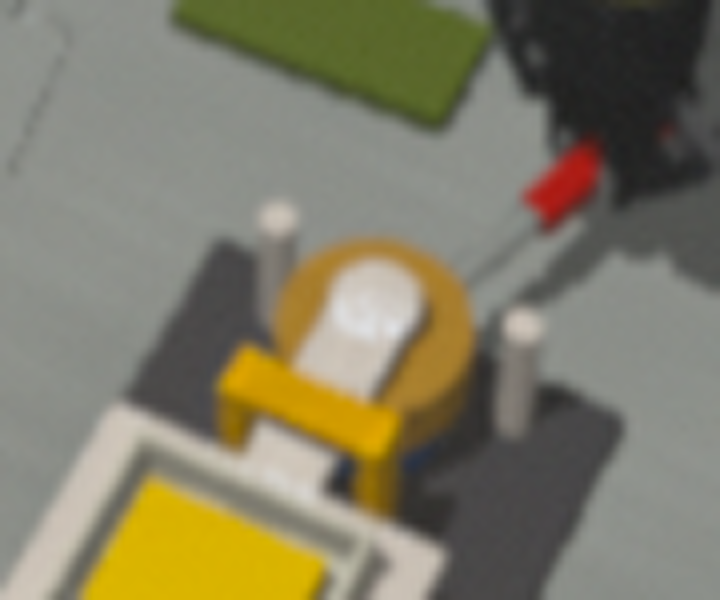

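The nose reaches the collar rim with no contact force and should be about 6 mm inside the socket. I'll go deeper, feeling for resistance.

```bash
python3 -m pendant '[[[0.003,-0.001,0],[0,0,0],0],[[0.006,-0.0018,0],[0,0,0],0],[[0.0096,-0.0029,0.0003],[0,0,0],0],[[0.0096,-0.0029,0.0003],[0,0,0],0]]'; python3 - <<'E'
import st
E
```

```text
clock: 9.48
position: [0.4787, 0.1578, 0.0516]
orientation: [-0.002, 0.148, 0.989, 0.0]
wrist_force: [1.1, -0.9, -2.6]
finger_gap: 0.196
pos [0.4787 0.1578 0.0516] toolyaw 162.96 x-axis z 0.0045 z-axis [-0.004  0.001 -1.   ] az 162.98 r 0.1258
t 9.475 F out/lat/z -1.26 0.52 -2.61 T [ 0.055 -0.039 -0.038] q [ 0.11  0.64 -0.72  2.03  0.64  0.71  0.25] gap 0.196
```

```bash
cat > tab.py <<'E'
import numpy as np,sys
t0,r=float(sys.argv[1]),float(sys.argv[2]);c=lambda t:np.array([np.cos(np.radians(t)),np.sin(np.radians(t))])
for t in map(float,sys.argv[3:]): print(t-t0,(r*(c(t)-c(t0))).round(4))
E
python3 tab.py 163 .1258 166 170 175 180 185 190 195 200 205 210 215 220 225 230 231
```

```text
3.0 [-0.0018 -0.0063]
7.0 [-0.0036 -0.0149]
12.0 [-0.005  -0.0258]
17.0 [-0.0055 -0.0368]
22.0 [-0.005  -0.0477]
27.0 [-0.0036 -0.0586]
32.0 [-0.0012 -0.0693]
37.0 [ 0.0021 -0.0798]
42.0 [ 0.0063 -0.0899]
47.0 [ 0.0114 -0.0997]
52.0 [ 0.0173 -0.1089]
57.0 [ 0.0239 -0.1176]
62.0 [ 0.0313 -0.1257]
67.0 [ 0.0394 -0.1331]
68.0 [ 0.0411 -0.1345]
```

```bash
python3 -m pendant '[[[-0.0018,-0.0063,0],[0,0,3],0],[[-0.0036,-0.0149,0],[0,0,7],0],[[-0.005,-0.0258,0],[0,0,12],0]]'; python3 st.py
```

```text
clock: 9.85
position: [0.4731, 0.134, 0.0518]
orientation: [-0.002, 0.041, 0.999, 0.001]
wrist_force: [-0.3, 3.8, -2.8]
finger_gap: 0.196
pos [0.4731 0.134  0.0518] toolyaw 175.31 x-axis z 0.0043 z-axis [-0.004  0.003 -1.   ] az 174.1 r 0.1266
t 9.85 F out/lat/z 0.63 -3.76 -2.79 T [0.957 0.197 0.378] q [ 0.19  0.65 -0.79  2.06  0.69  0.72  0.44] gap 0.196
```

The lateral force is 3.8 N, as expected for the turning torque. I'll continue in chunks.

```bash
python3 -m pendant '[[[-0.0005,-0.011,0],[0,0,5],0],[[0,-0.0219,0],[0,0,10],0],[[0.0014,-0.0328,0],[0,0,15],0],[[0.0038,-0.0435,0],[0,0,20],0],[[0.0071,-0.054,0],[0,0,25],0]]'; python3 st.py
```

```text
clock: 10.48
position: [0.4795, 0.0791, 0.0516]
orientation: [-0.003, -0.176, 0.984, 0.0]
wrist_force: [-3.2, 3.5, -2.7]
finger_gap: 0.198
pos [0.4795 0.0791 0.0516] toolyaw 200.3 x-axis z 0.0051 z-axis [-0.005 -0.    -1.   ] az 199.31 r 0.1266
t 10.475 F out/lat/z 1.75 -4.37 -2.7 T [0.721 0.579 0.334] q [ 0.37  0.68 -0.91  2.07  0.79  0.78  0.89] gap 0.198
```

```bash
python3 tab.py 200 .1258 205 210 215 220 225 228 231; python3 - <<'E'
from h import *
im=shot("scene","sc7",(235,210,90,75),8)
E
```

```text
5.0 [ 0.0042 -0.0101]
10.0 [ 0.0093 -0.0199]
15.0 [ 0.0152 -0.0291]
20.0 [ 0.0218 -0.0378]
25.0 [ 0.0293 -0.0459]
28.0 [ 0.034  -0.0505]
31.0 [ 0.039  -0.0547]
```

View pics/sc7.png

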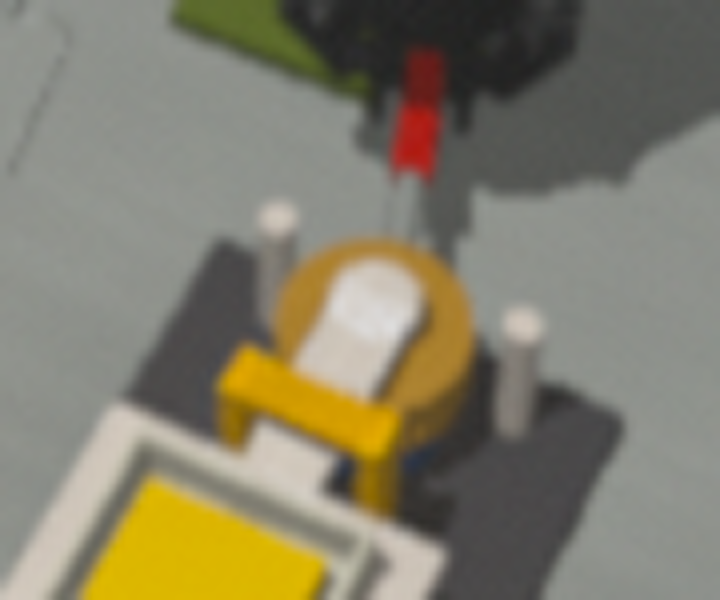

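The bar is in the socket and swinging cleanly at about 4.4 N. I'll carry on to 231°.

```bash
python3 -m pendant '[[[0.0042,-0.0101,0],[0,0,5],0],[[0.0093,-0.0199,0],[0,0,10],0],[[0.0152,-0.0291,0],[0,0,15],0],[[0.0218,-0.0378,0],[0,0,20],0],[[0.0293,-0.0459,0],[0,0,25],0],[[0.034,-0.0505,0],[0,0,28],0],[[0.039,-0.0547,0],[0,0,31],0],[[0.039,-0.0547,0],[0,0,31],0]]'; python3 st.py
```

```text
clock: 11.52
position: [0.5189, 0.0235, 0.0513]
orientation: [-0.003, -0.43, 0.903, -0.001]
wrist_force: [-2.2, 1.5, -2.4]
finger_gap: 0.197
pos [0.5189 0.0235 0.0513] toolyaw 230.91 x-axis z 0.0054 z-axis [-0.004 -0.004 -1.   ] az 230.59 r 0.1262
t 11.525 F out/lat/z 0.24 -2.65 -2.38 T [0.088 0.466 0.178] q [ 0.54  0.78 -1.05  1.99  0.88  0.92  1.48] gap 0.197
```

Next I'll relieve the side load, pull out radially to r≈0.175, and arc back to 139°. The socket now lags the bar by about 2° of clearance: 229° − 90° = 139°.

```bash
python3 -m pendant '[[[-0.0009,0.0008,0],[0,0,0],0],[[-0.0079,-0.0079,0],[0,0,0],0],[[-0.0169,-0.019,0],[0,0,0],0],[[-0.0316,-0.0371,0],[0,0,0],0],[[-0.0316,-0.0371,0],[0,0,0],0]]'; python3 st.py; python3 tab.py 231 .175 221 211 201 191 181 171 161 151 145 139
```

```text
clock: 12.15
position: [0.486, -0.0165, 0.0512]
orientation: [-0.003, -0.429, 0.903, -0.002]
wrist_force: [0.1, -0.9, -2.6]
finger_gap: 0.195
pos [ 0.486  -0.0165  0.0512] toolyaw 230.84 x-axis z 0.0078 z-axis [-0.005 -0.006 -1.   ] az 230.58 r 0.1779
t 12.15 F out/lat/z 0.62 0.66 -2.55 T [-0.009 -0.037 -0.   ] q [ 0.64  0.75 -1.06  2.07  0.89  0.88  1.5 ] gap 0.195
-10.0 [-0.0219  0.0212]
-20.0 [-0.0399  0.0459]
-30.0 [-0.0532  0.0733]
-40.0 [-0.0617  0.1026]
-50.0 [-0.0648  0.1329]
-60.0 [-0.0627  0.1634]
-70.0 [-0.0553  0.193 ]
-80.0 [-0.0429  0.2208]
-86.0 [-0.0332  0.2364]
-92.0 [-0.0219  0.2508]
```

```bash
python3 -m pendant '[[[-0.0219,0.0212,0],[0,0,-10],0],[[-0.0399,0.0459,0],[0,0,-20],0],[[-0.0532,0.0733,0],[0,0,-30],0],[[-0.0617,0.1026,0],[0,0,-40],0],[[-0.0648,0.1329,0],[0,0,-50],0],[[-0.0627,0.1634,0],[0,0,-60],0],[[-0.0553,0.193,0],[0,0,-70],0],[[-0.0429,0.2208,0],[0,0,-80],0],[[-0.0332,0.2364,0],[0,0,-86],0],[[-0.0219,0.2508,0],[0,0,-92],0],[[-0.0219,0.2508,0],[0,0,-92],0],[[-0.0219,0.2508,0],[0,0,-92],0]]'; python3 st.py; python3 - <<'E'
from h import *
im=shot("scene","sc8",(235,210,100,75),7.5)
E
```

```text
clock: 13.65
position: [0.4653, 0.2364, 0.0514]
orientation: [-0.002, 0.349, 0.937, 0.0]
wrist_force: [-0.3, 0.4, -2.9]
finger_gap: 0.198
pos [0.4653 0.2364 0.0514] toolyaw 139.11 x-axis z 0.0046 z-axis [-0.004  0.002 -1.   ] az 139.2 r 0.1766
t 13.65 F out/lat/z 0.47 -0.08 -2.9 T [-0.017 -0.04   0.012] q [-0.12  0.63 -0.61  1.98  0.55  0.7  -0.21] gap 0.198
```

View pics/sc8.png

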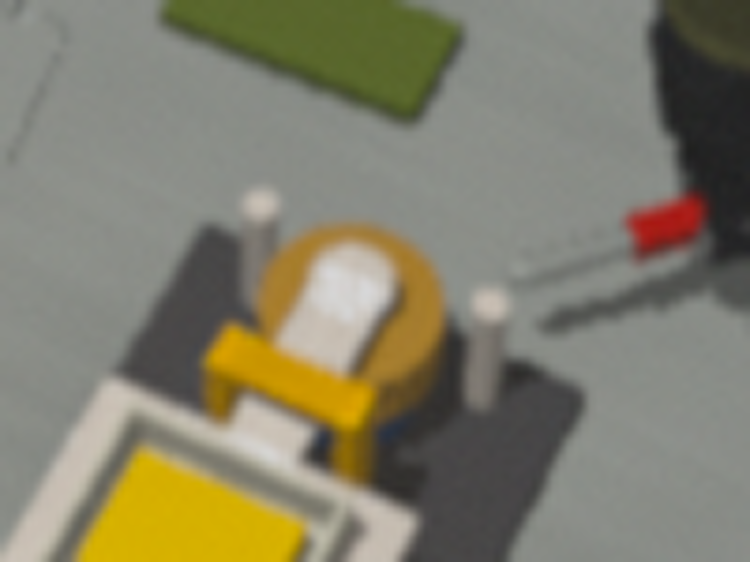

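The bar is lined up at 139°, about 10 mm clear of the left post. I'll insert it gently.

```bash
python3 -m pendant '[[[0.0105,-0.009,0.0003],[0,0,0],0],[[0.02,-0.0174,0.0003],[0,0,0],0],[[0.0265,-0.023,0.0003],[0,0,0],0],[[0.029,-0.0252,0.0003],[0,0,0],0],[[0.0312,-0.0271,0.0003],[0,0,0],0],[[0.0312,-0.0271,0.0003],[0,0,0],0]]'; python3 st.py
```

```text
clock: 14.45
position: [0.4971, 0.2101, 0.0519]
orientation: [-0.002, 0.35, 0.937, 0.001]
wrist_force: [0.1, 0.3, -2.9]
finger_gap: 0.197
pos [0.4971 0.2101 0.0519] toolyaw 139.0 x-axis z 0.0048 z-axis [-0.004  0.003 -1.   ] az 138.81 r 0.1354
t 14.45 F out/lat/z 0.09 -0.31 -2.89 T [-0.029 -0.007 -0.061] q [-0.05  0.65 -0.62  1.94  0.55  0.73 -0.13] gap 0.197
```

```bash
python3 -m pendant '[[[0.0025,-0.0022,0],[0,0,0],0],[[0.005,-0.0043,0],[0,0,0],0],[[0.0075,-0.0065,0],[0,0,0],0],[[0.0075,-0.0065,0],[0,0,0],0]]'; python3 st.py; python3 tab.py 139 .1258 143 148 153 158 163 168 173 178 180 182
```

```text
clock: 14.95
position: [0.5049, 0.2032, 0.0518]
orientation: [-0.002, 0.351, 0.937, 0.001]
wrist_force: [-0.3, 0.0, -2.6]
finger_gap: 0.199
pos [0.5049 0.2032 0.0518] toolyaw 138.96 x-axis z 0.0046 z-axis [-0.004  0.003 -1.   ] az 138.85 r 0.125
t 14.95 F out/lat/z 0.22 0.19 -2.62 T [0.014 0.015 0.053] q [-0.03  0.66 -0.62  1.93  0.55  0.73 -0.11] gap 0.199
4.0 [-0.0055 -0.0068]
9.0 [-0.0117 -0.0159]
14.0 [-0.0171 -0.0254]
19.0 [-0.0217 -0.0354]
24.0 [-0.0254 -0.0458]
29.0 [-0.0281 -0.0564]
34.0 [-0.0299 -0.0672]
39.0 [-0.0308 -0.0781]
41.0 [-0.0309 -0.0825]
43.0 [-0.0308 -0.0869]
```

The bar is seated. The stop is expected at a bar azimuth of about 186–212°, so I'll go to 173° at normal pace first.

```bash
python3 -m pendant '[[[-0.0055,-0.0068,0],[0,0,4],0],[[-0.0117,-0.0159,0],[0,0,9],0],[[-0.0171,-0.0254,0],[0,0,14],0],[[-0.0217,-0.0354,0],[0,0,19],0],[[-0.0254,-0.0458,0],[0,0,24],0],[[-0.0281,-0.0564,0],[0,0,29],0],[[-0.0299,-0.0672,0],[0,0,34],0]]'; python3 st.py;  python3 tab.py 173 .1258 175 177 179 181 182 183 184 185 186 187
```

```text
clock: 15.82
position: [0.4744, 0.1381, 0.0522]
orientation: [-0.002, 0.058, 0.998, 0.001]
wrist_force: [-1.0, 4.7, -2.5]
finger_gap: 0.199
pos [0.4744 0.1381 0.0522] toolyaw 173.31 x-axis z 0.0045 z-axis [-0.004  0.003 -1.   ] az 172.18 r 0.1258
t 15.825 F out/lat/z 1.5 -4.59 -2.45 T [0.946 0.311 0.292] q [ 0.18  0.65 -0.79  2.05  0.69  0.73  0.4 ] gap 0.199
2.0 [-0.0005 -0.0044]
4.0 [-0.0008 -0.0087]
6.0 [-0.0009 -0.0131]
8.0 [-0.0009 -0.0175]
9.0 [-0.0009 -0.0197]
10.0 [-0.0008 -0.0219]
11.0 [-0.0006 -0.0241]
12.0 [-0.0005 -0.0263]
13.0 [-0.0002 -0.0285]
14.0 [-0.     -0.0307]
```

```bash
python3 -m pendant '[[[-0.0005,-0.0044,0],[0,0,2],0],[[-0.0008,-0.0087,0],[0,0,4],0],[[-0.0009,-0.0131,0],[0,0,6],0],[[-0.0009,-0.0175,0],[0,0,8],0],[[-0.0009,-0.0197,0],[0,0,9],0]]'; python3 st.py;  python3 tab.py 182 .1258 183 184 185 186 187 188 189 190 191 192
```

```text
clock: 16.45
position: [0.4739, 0.1163, 0.0519]
orientation: [-0.002, -0.018, 1.0, -0.0]
wrist_force: [-2.1, 3.3, -1.7]
finger_gap: 0.197
pos [0.4739 0.1163 0.0519] toolyaw 182.05 x-axis z 0.0047 z-axis [-0.005 -0.001 -1.   ] az 182.16 r 0.1252
t 16.45 F out/lat/z 1.97 -3.39 -1.74 T [0.605 0.264 0.25 ] q [ 0.25  0.66 -0.83  2.07  0.73  0.74  0.55] gap 0.197
1.0 [ 0.0001 -0.0022]
2.0 [ 0.0002 -0.0044]
3.0 [ 0.0004 -0.0066]
4.0 [ 0.0006 -0.0088]
5.0 [ 0.0009 -0.0109]
6.0 [ 0.0011 -0.0131]
7.0 [ 0.0015 -0.0153]
8.0 [ 0.0018 -0.0175]
9.0 [ 0.0022 -0.0196]
10.0 [ 0.0027 -0.0218]
```

The baseline is 3.4 N at the slow pace. I'll now feel for the stop in 1° rows.

```bash
python3 -m pendant '[[[0.0001,-0.0022,0],[0,0,1],0],[[0.0002,-0.0044,0],[0,0,2],0],[[0.0004,-0.0066,0],[0,0,3],0]]'; python3 st.py
```

```text
clock: 16.82
position: [0.4742, 0.1099, 0.0519]
orientation: [-0.002, -0.044, 0.999, -0.0]
wrist_force: [-1.6, 2.6, -2.4]
finger_gap: 0.2
pos [0.4742 0.1099 0.0519] toolyaw 185.06 x-axis z 0.0048 z-axis [-0.005 -0.001 -1.   ] az 185.09 r 0.1253
t 16.825 F out/lat/z 1.41 -2.72 -2.37 T [0.617 0.327 0.255] q [ 0.27  0.66 -0.85  2.07  0.74  0.75  0.61] gap 0.2
```

```bash
python3 -m pendant '[[[0.0002,-0.0022,0],[0,0,1],0],[[0.0005,-0.0043,0],[0,0,2],0],[[0.0007,-0.0065,0],[0,0,3],0]]'; python3 st.py;python3 tab.py 188 .1258 189 190 191 192 193 194 195 196 197 198
```

```text
clock: 17.2
position: [0.475, 0.1034, 0.0519]
orientation: [-0.002, -0.07, 0.998, -0.0]
wrist_force: [-1.6, 2.8, -1.9]
finger_gap: 0.199
pos [0.475  0.1034 0.0519] toolyaw 188.06 x-axis z 0.0047 z-axis [-0.005 -0.001 -1.   ] az 188.07 r 0.1253
t 17.2 F out/lat/z 1.19 -2.97 -1.91 T [0.605 0.288 0.295] q [ 0.29  0.67 -0.86  2.07  0.75  0.76  0.66] gap 0.199
1.0 [ 0.0003 -0.0022]
2.0 [ 0.0007 -0.0043]
3.0 [ 0.0011 -0.0065]
4.0 [ 0.0015 -0.0086]
5.0 [ 0.002  -0.0108]
6.0 [ 0.0025 -0.0129]
7.0 [ 0.0031 -0.0151]
8.0 [ 0.0036 -0.0172]
9.0 [ 0.0043 -0.0193]
10.0 [ 0.0049 -0.0214]
```

```bash
python3 -m pendant '[[[0.0003,-0.0022,0],[0,0,1],0],[[0.0007,-0.0043,0],[0,0,2],0],[[0.0011,-0.0065,0],[0,0,3],0]]'; python3 st.py
```

```text
clock: 17.58
position: [0.4759, 0.0971, 0.0519]
orientation: [-0.002, -0.097, 0.995, -0.0]
wrist_force: [-2.6, 4.7, -2.2]
finger_gap: 0.195
pos [0.4759 0.0971 0.0519] toolyaw 191.08 x-axis z 0.0048 z-axis [-0.005 -0.001 -1.   ] az 190.97 r 0.1254
t 17.575 F out/lat/z 1.66 -5.09 -2.17 T [0.913 0.561 0.426] q [ 0.32  0.67 -0.88  2.07  0.76  0.76  0.71] gap 0.195
```

The lateral force rose from 3.0 to 5.1 N and Tz from 0.29 to 0.43, so this may be the stop. I'll confirm with one more degree plus a hold.

```bash
python3 -m pendant '[[[0.0004,-0.0022,0],[0,0,1],0],[[0.0004,-0.0022,0],[0,0,1],0]]'; python3 st.py; python3 - <<'E'
from h import *
im=shot("scene","sc9",(215,210,100,75),7.5)
E
```

```text
clock: 17.82
position: [0.4761, 0.0954, 0.0519]
orientation: [-0.002, -0.105, 0.994, 0.0]
wrist_force: [-4.0, 4.9, -2.6]
finger_gap: 0.197
pos [0.4761 0.0954 0.0519] toolyaw 192.1 x-axis z 0.0048 z-axis [-0.005 -0.    -1.   ] az 191.75 r 0.1255
t 17.825 F out/lat/z 2.85 -5.59 -2.56 T [1.038 0.616 0.453] q [ 0.32  0.67 -0.89  2.07  0.77  0.77  0.73] gap 0.197
```

View pics/sc9.png

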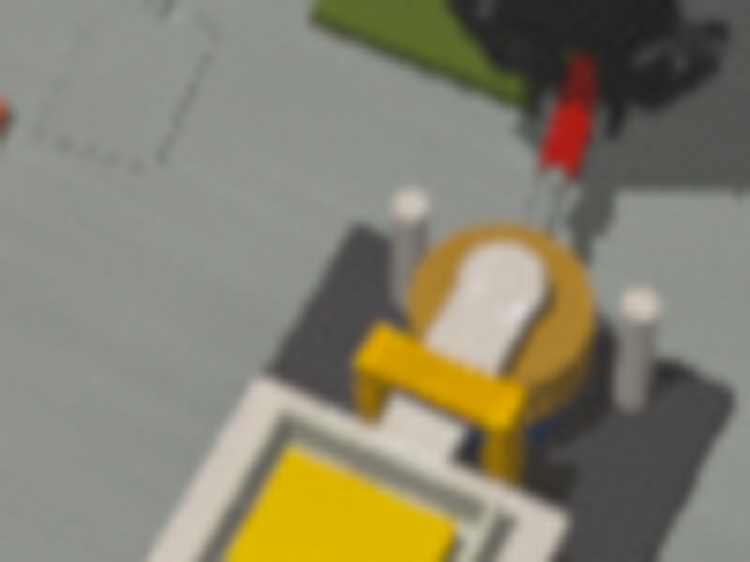

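```bash
python3 -m pendant '[[[0.0004,-0.0022,0],[0,0,1],0],[[0.0004,-0.0022,0],[0,0,1],0]]'; python3 st.py
```

```text
clock: 18.12
position: [0.4764, 0.0937, 0.0519]
orientation: [-0.002, -0.114, 0.993, 0.0]
wrist_force: [-3.4, 6.3, -2.5]
finger_gap: 0.194
pos [0.4764 0.0937 0.0519] toolyaw 193.14 x-axis z 0.0047 z-axis [-0.005  0.    -1.   ] az 192.55 r 0.1256
t 18.125 F out/lat/z 1.91 -6.89 -2.5 T [1.269 0.696 0.579] q [ 0.33  0.68 -0.89  2.07  0.77  0.77  0.75] gap 0.194
```

The stop is confirmed: 6.9 N, and the bar lags the command by 0.6°. The collar torque is about 0.28 N m, so the spring preload is about 0.15 N m (roughly 8 µm), which is snug and unstrained. I'll relieve the side load within the socket clearance, then seat the bar 3 mm deeper.

```bash
python3 -m pendant '[[[-0.0003,0.0016,0],[0,0,-0.7],0],[[-0.0007,0.0032,0],[0,0,-1.5],0],[[-0.0007,0.0032,0],[0,0,-1.5],0]]'; python3 st.py; python3 -m pendant '[[[0.001,0.0002,0],[0,0,0],0],[[0.002,0.0004,0],[0,0,0],0],[[0.0025,0.0005,0],[0,0,0],0],[[0.0025,0.0005,0],[0,0,0],0]]';python3 st.py
```

```text
clock: 18.5
position: [0.476, 0.0963, 0.0519]
orientation: [-0.002, -0.101, 0.995, -0.0]
wrist_force: [-2.9, 4.5, -2.1]
finger_gap: 0.198
pos [0.476  0.0963 0.0519] toolyaw 191.57 x-axis z 0.0047 z-axis [-0.005 -0.001 -1.   ] az 191.35 r 0.1255
t 18.5 F out/lat/z 1.97 -5.03 -2.1 T [0.995 0.543 0.469] q [ 0.32  0.67 -0.88  2.07  0.76  0.77  0.72] gap 0.198
clock: 19.0
position: [0.4781, 0.0967, 0.0518]
orientation: [-0.003, -0.101, 0.995, -0.0]
wrist_force: [-4.2, 5.0, -2.0]
finger_gap: 0.199
pos [0.4781 0.0967 0.0518] toolyaw 191.58 x-axis z 0.0054 z-axis [-0.005 -0.001 -1.   ] az 191.34 r 0.1233
t 19.0 F out/lat/z 3.09 -5.77 -1.99 T [1.028 0.729 0.387] q [ 0.32  0.68 -0.88  2.07  0.76  0.77  0.73] gap 0.199
```

The grip pads are elastically wound up, and the side force is still pushing the bar towards the stop. I'll unwind further until it drops to about zero.

```bash
python3 -m pendant '[[[-0.0004,0.0022,0],[0,0,-1],0],[[-0.0008,0.0043,0],[0,0,-2],0],[[-0.0008,0.0043,0],[0,0,-2],0]]'; python3 st.py
```

```text
clock: 19.38
position: [0.4781, 0.1003, 0.0519]
orientation: [-0.002, -0.083, 0.997, -0.001]
wrist_force: [-1.5, 1.8, -1.6]
finger_gap: 0.197
pos [0.4781 0.1003 0.0519] toolyaw 189.47 x-axis z 0.0046 z-axis [-0.004 -0.002 -1.   ] az 189.7 r 0.1227
t 19.375 F out/lat/z 1.15 -2.05 -1.64 T [0.485 0.327 0.103] q [ 0.3   0.67 -0.87  2.07  0.76  0.76  0.69] gap 0.197
```

```bash
python3 -m pendant '[[[-0.0004,0.0026,0],[0,0,-1.2],0],[[-0.0004,0.0026,0],[0,0,-1.2],0]]'; python3 st.py
python3 -m pendant '[[[0.0008,0.0002,-0.0032],[0.3,-2,0],0],[[0.0017,0.0003,-0.0064],[0.7,-3.9,0],0],[[0.0017,0.0003,-0.0064],[0.7,-3.9,0],0]]'; python3 st.py
```

```text
clock: 19.62
position: [0.4778, 0.1028, 0.0519]
orientation: [-0.002, -0.072, 0.997, -0.001]
wrist_force: [0.4, -0.6, -2.3]
finger_gap: 0.192
pos [0.4778 0.1028 0.0519] toolyaw 188.23 x-axis z 0.0043 z-axis [-0.004 -0.002 -1.   ] az 188.53 r 0.1225
t 19.625 F out/lat/z -0.32 0.62 -2.32 T [-0.029 -0.007  0.008] q [ 0.3   0.67 -0.87  2.06  0.75  0.76  0.67] gap 0.192
clock: 20.0
position: [0.4788, 0.1028, 0.0454]
orientation: [0.032, -0.072, 0.997, 0.003]
wrist_force: [-0.6, -0.5, -3.0]
finger_gap: 0.198
pos [0.4788 0.1028 0.0454] toolyaw 188.29 x-axis z -0.0638 z-axis [ 0.063  0.01  -0.998] az 188.61 r 0.1216
t 20.0 F out/lat/z 0.62 0.45 -2.97 T [-0.025  0.114 -0.019] q [ 0.27  0.64 -0.82  2.13  0.84  0.65  0.58] gap 0.198
```

```bash
python3 -m pendant '[[[0.0009,0.0002,-0.0032],[0.3,-2,0],0],[[0.0018,0.0003,-0.0063],[0.7,-3.9,0],0],[[0.0018,0.0003,-0.0063],[0.7,-3.9,0],0]]'; python3 st.py
python3 -m pendant '[[[0.001,0.0002,-0.0031],[0.3,-2,0],0],[[0.002,0.0003,-0.0061],[0.7,-3.9,0],0],[[0.002,0.0003,-0.0061],[0.7,-3.9,0],0]]'; python3 st.py
```

```text
clock: 20.38
position: [0.4809, 0.1036, 0.0393]
orientation: [0.066, -0.072, 0.995, 0.006]
wrist_force: [-0.2, -0.6, -0.6]
finger_gap: 0.203
pos [0.4809 0.1036 0.0393] toolyaw 188.31 x-axis z -0.1327 z-axis [ 0.131  0.022 -0.991] az 188.39 r 0.1193
t 20.375 F out/lat/z 0.31 0.59 -0.63 T [-0.07   0.287 -0.008] q [ 0.23  0.61 -0.75  2.19  0.96  0.54  0.46] gap 0.203
clock: 20.75
position: [0.4832, 0.1042, 0.0334]
orientation: [0.101, -0.072, 0.992, 0.01]
wrist_force: [-2.8, -0.3, 1.3]
finger_gap: 0.196
pos [0.4832 0.1042 0.0334] toolyaw 188.32 x-axis z -0.2012 z-axis [ 0.198  0.034 -0.98 ] az 188.27 r 0.1171
t 20.75 F out/lat/z 2.72 -0.12 1.33 T [0.004 0.3   0.047] q [ 0.15  0.59 -0.63  2.26  1.15  0.41  0.28] gap 0.196
```

The bar now rests on the socket at about 12° tail-down, with its weight carried by the collar. I'll release it.

```bash
python3 -m pendant '[[[0,0,0],[0,0,0],0.3],[[0,0,0],[0,0,0],0.45],[[0,0,0],[0,0,0],0.6],[[0,0,0],[0,0,0],0.6]]'; python3 st.py; python3 - <<'E'
from h import *
shot("wrist","w10",None,1.5);shot("scene","sc10",(215,200,100,75),7.5)
E
```

```text
clock: 21.25
position: [0.4831, 0.1041, 0.0331]
orientation: [0.101, -0.072, 0.992, 0.011]
wrist_force: [-0.1, -0.2, -0.1]
finger_gap: 0.598
pos [0.4831 0.1041 0.0331] toolyaw 188.24 x-axis z -0.2012 z-axis [ 0.198  0.035 -0.98 ] az 188.3 r 0.1172
t 21.25 F out/lat/z 0.17 0.2 -0.07 T [-0.026  0.229 -0.01 ] q [ 0.16  0.59 -0.63  2.26  1.15  0.41  0.28] gap 0.598
```

View pics/w10.png

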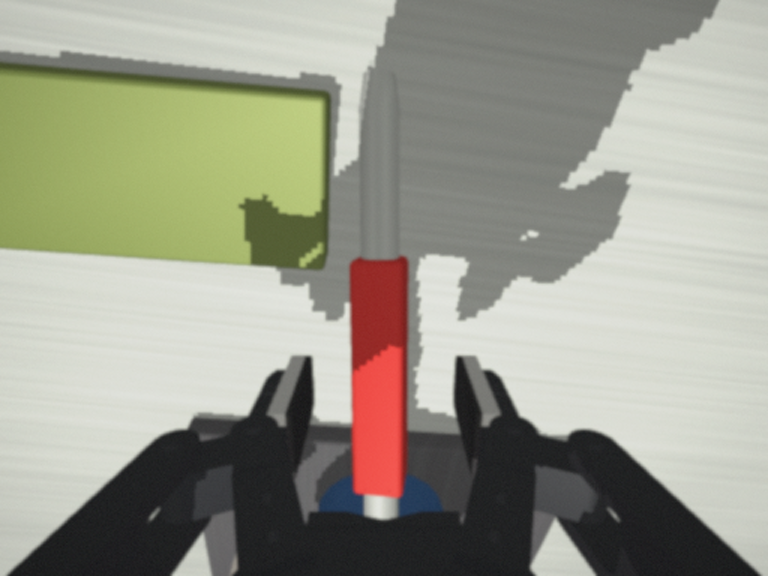

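View pics/sc10.png

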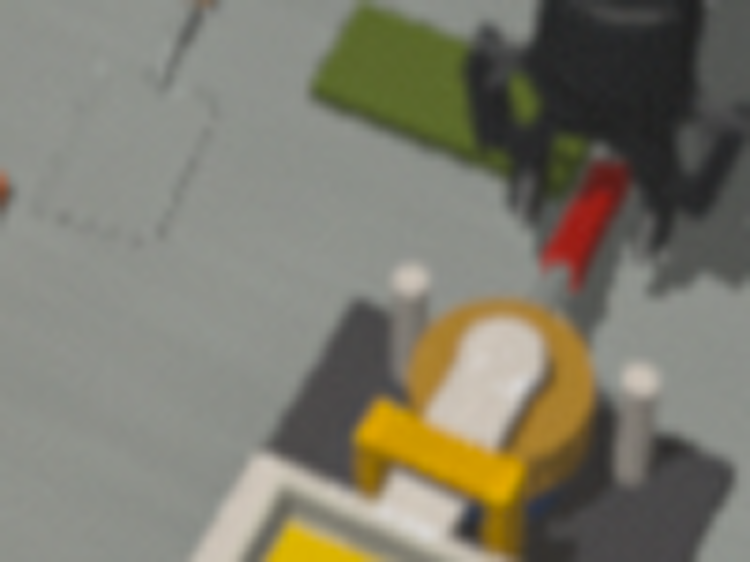

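The released bar stays in the socket, centred between the open fingers with no contact force. I'll retreat along the tool axis.

```bash
python3 -m pendant '[[[-0.004,-0.001,0.02],[0,0,0],0.6],[[-0.01,-0.0017,0.05],[0,0,0],0.6],[[-0.02,-0.0034,0.1],[0,0,0],0.6],[[-0.03,-0.005,0.15],[0,0,0],0.6],[[-0.045,-0.01,0.2],[0,0,0],0.6],[[-0.045,-0.01,0.2],[0,0,0],0.6]]'; python3 -m pendant '[[[0.02,-0.05,0.0],[0,0,0],0.6],[[0.0,-0.1,0.0],[0,0,0],0.6],[[0,-0.16,0],[0,0,0],0.6],[[0,-0.2,0],[0,0,0],0.6],[[0,-0.2,0],[0,0,0],0.6]]'; python3 - <<'E'
from h import *
shot("top","t11",(120,70,150,130),5);shot("scene","sc11",(205,190,110,80),7)
E
```

```text
clock: 22.1
position: [0.4389, 0.0936, 0.2359]
orientation: [0.103, -0.071, 0.992, 0.01]
wrist_force: [0.7, -0.8, -0.7]
finger_gap: 0.602
clock: 22.72
position: [0.4371, -0.1091, 0.2317]
orientation: [0.1, -0.069, 0.993, 0.011]
wrist_force: [-0.2, 0.6, -0.1]
finger_gap: 0.596
```

View pics/t11.png

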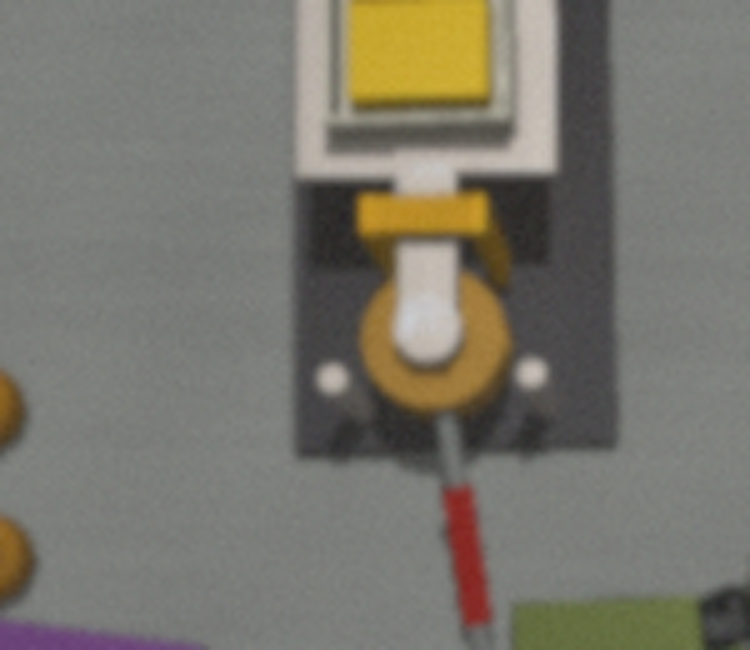

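View pics/sc11.png

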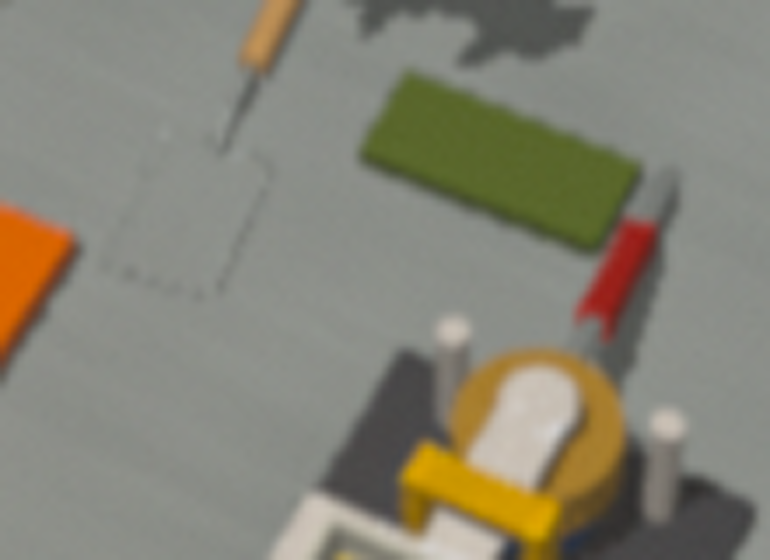

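Both final views show the bar in its socket, tail slightly down (top crop 450,440 to 480,630), clear of the olive box. The posts, stop bridge and other items look undisturbed, and the robot is clear. I'll hand in.

```bash
python3 - <<'E'
from h import *
print(manip.finish_job(), manip.get_obs()["clock"])
E
```

```text
the job is handed in; nothing more can be done
the job is handed in; nothing more can be done
```

The shelf is up against the stop by feel, and the job was handed in at about 23 s of the 58 s allowed. I couldn't see the contact itself: a gap of microns doesn't show in the cameras.

- **Swings:** I put the steel bar in the socket at about 163° (outward azimuth, world frame), swung it counter-clockwise to 231° and pulled it out. I then moved it to the socket at 139° and swung it until it met the stop, at about 189–193°.
- **Force at the stop:** At the slow pace the side force sat at about 3 N, then climbed steadily to 6.9 N, so I stopped there. That puts about 0.15 N m of preload on the shelf. No reading came near the 18 N limit.
- **Turn check:** The total collar turn of about 2.0–2.1 rad fits the 1.95–2.4 rad given.
- **Bar left in place:** I backed the bar off until its side load was zero, let its tail down until the socket carried it, and released it. The last top and scene pictures show it resting in its socket, with the nearby things in view apparently undisturbed and the robot clear of everything.
- **Disagreements:**
  - Camera heights for the stand came out 3–5 mm low, so I used the heights you gave.
  - One scene view put the nose about 4° off line before the first insertion, but the bar went in without resistance.
  - After I stopped turning, the sprung grip pads kept about 5 N on the bar until I unwound them.

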